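# Square up a display frame corner with a set square

## Robot

A 6-joint arm with a two-finger parallel gripper is mounted at the origin on the work surface. World frame = base frame: x ahead of the robot, y to its left, z up, the work surface at z = 0. Lengths are in m, angles in rad, forces in N, time in s.
With the tool pointing down it reaches from about 0.375 to 0.9 m from the base axis. Payload 3.1 kg.
Tool frame: the origin (TCP) lies at the very end of the fingers, on their centre line; the grasp point (between the pads) lies 19 mm behind it (r.pinch_z is the distance from the TCP to the grasp point, in m); z points along the fingers, y is the line along which they close (so a half turn about z gives the same grasp; the last joint's range is limited). The gripper opens to 85 mm and grips with 20 to 120 N. Pads are 22 mm wide; open, the fingers measure 114 mm over their backs; the gripper's body (76 mm by 85 mm) begins 54 mm behind the grasp point. The pads swing forward as they close: fully open they stand 13 mm farther back than shut.
Start: joints at [-1.419, 0.527, 1.433, -0, 1.181, -0.178], TCP at [0.203, -0.591, 0.231] pointing down, gripper open.
Joint ranges: [-3.08, 3.08], [-0.75, 2.2], [0.22, 2.44], [-1.43, 4.57], [0, 2.65], [-2.85, 2.85]. Speed limits (rad/s): [2.79, 2.79, 3.14, 3.14, 3.14, 3.14].

## Interface

Orientations are given as a rotation vector (axis times angle).
In Python, from cell import r gives the robot as it stands.
- The arm moves only by the tool step_arm, never from a script. Its argument "moves" is a list of rows, each an object of numbers: "x", "y", "z": the shift along the tool's x, y, z in m; "turn": the turn about the tool's z in degrees; "hand": the finger opening in m, from 0 to 0.0854. In form: [{"x": .., "y": .., "z": .., "turn": .., "hand": ..}, ...]. A call has 1 to 8 rows; each row is the pose to reach, as a shift and turn from the pose commanded when the call began, along the tool's axes at that moment; what a row does not reach only later rows make up. A row lasts 1/10 s, in which the tool goes at most 50 mm and 8.59 degrees, less where a joint would pass 70% of its speed; a pose out of reach is approached as far as the arm can. A call with a gripper value outside its range is refused whole. The fingers move at their own pace and stop on an object; the grip force is fixed at half the most. Time passes only in rows, so rows that repeat a pose let the fingers close. It gives the time, the measured TCP pose, the force, the opening and the grip force at its end, in the units of the state.
- r.read_state(): the state, without advancing time (a new reading comes with each control period).
- r.get_image(name): name is "scene" or "side" or "wrist"; returns the picture (420x560x3 uint8, blue, green, red); there is no depth.
- r.camera_info(name): a dict with "fx", "fy", "cx", "cy" (pixels), "D" ([k1, k2, p1, p2, k3] as OpenCV has them; the pictures are not rectified), "camera_from_world" (4x4, takes a point from world to camera coordinates). Camera axes: x right, y down, z forward; pixel columns grow to the right and rows downward; lengths in m; the calibration is good to about 2 mm. A picture is of the moment at which its call begins: read the wrist's pose just before it. camera_info takes no time and is no camera call; for the wrist camera it gives the pose at the moment of the call.
- r.sign_off(): hands the job in; it is judged then, once.
Trained networks look in the newest picture that a camera, given by its name, has taken for a name from the list of things; names that differ only in an ending like _2 or _b are one class to them, and where a whole thing is asked for, a point or a joint stands for the part that bears it (a point fixed in the world has none). Each returns a list of dicts, best first, with "confidence" (0 to 1); they miss things now and then, are a little off and sometimes report something else, mostly with a low value. They report only what shows in the picture. A call takes as long as a camera call. They do not tell look-alikes from the thing itself.
- r.recognise(name, camera): "box" ([centre column, centre row, width, height] in pixels, round what is visible of it).
- r.regions_of(name, camera): "mask" (420x560 bool, what is visible of it) and "box" ([centre column, centre row, width, height] in pixels, round what is visible of it).
The state is a dict: "time_s": time; "joint_pos": joint angles; "dq": joint speeds; "effort": joint torques, N m; "eef_pos": TCP position; "tool_rot": TCP orientation; "wrist_force": force on the tool from outside, world axes, zero at the start; "torque": the same for the moment, N m; "opening": finger opening in m; "grip_force": force on a finger pad.
Only numpy, scipy, OpenCV 4.12 (cv2) and the standard library are available. Lean on these libraries where they do the work, as an engineer would, in place of code of your own. Each camera call takes 0.05 s, during which the arm holds its last target. There are 200 camera calls.

## Task

The yellow-striped rail of the aluminium frame leans inwards: take the set square by its orange grip and press it firmly home in the frame's corner, level and low between the rails, until both its edges sit flush on the two rails without a gap, which pushes the loose rail square. Keep it pressed there for a good second. Then take it out and lay it flat in the middle of the grey pad, leaving the rail square and the laptop, screwdriver, mug, spray can and charger where they are.

Things in the scene. Friction and masses are not known exactly. Their poses are not given: they have to be found in the camera images.
- square: Steel set square lying flat: an L of two equal legs 140 long, 22 wide, 15 mm thick, with a diagonal brace carrying an upright orange grip; 0.28 to 0.46 kg. Origin: the outer right-angle corner, on the underside; x and y run along the outer (true) edges of the legs, z up.
- square_grip (a point): Middle of the orange grip, at x = y = 48 mm of the square, 45 mm above its underside; axes as the square's. The grip is a bar 70 mm long, 24 mm thick, from 15 to 62 mm above the underside; its length runs along (1,-1,0) of the square, so it is pinched along (1,1,0), the line that points away from the corner.
- frame_corner (a point): Inside corner of the aluminium frame (red corner block), at bench level, z = 0; fixed in a run. x runs along the fixed rail's inner face, y where the loose rail's inner face belongs; the open inside is x > 0, y > 0. A seated square has its corner here, its axes along these, and lies on the bench or up to about 15 mm above it.
- frame: The half frame's fixed part: red corner block and the fixed rail, aluminium with a dark stripe, clamped to the bench by two black blocks (30 mm tall) on its outer side. Axes as point frame_corner's; origin 48 mm from the corner along both x and y, bench level. The fixed rail runs 200 mm along x from the corner, 25 mm wide (outside the corner line), 40 mm tall.
- loose_rail: Aluminium rail with a yellow stripe on top, 200 x 25 x 40 mm tall, turning on a stiff bolt (friction about 0.25 N m, stays where left). Origin on the bolt axis at bench level, 12.5 mm outside both inner faces; y along the rail; its inner face is at x = +12.5 mm. At the start it leans 0.05 to 0.13 rad inwards; it is square when its y is along frame_corner's y.
- pad: Grey tool pad fixed to the bench, 240 x 240 x 4 mm, on which the square lies at the start, at either the left or the right side of the bench. Origin at the centre of its underside (top at z = 4 mm).
- laptop: Bystander: closed silver laptop, 300 x 210 x 16 mm. Origin at the centre of its underside.
- screwdriver: Bystander: screwdriver lying on the bench, about 200 mm long.
- mug: Bystander: white mug, 80 mm across, 90 mm tall. Origin at the centre of its underside.
- air_can: Bystander: white and yellow spray can, 60 mm across, 120 mm tall. Origin at the centre of its underside.
- charger: Bystander: white charger brick, 75 x 75 x 28 mm. Origin at the centre of its underside.
There are look-alikes about, which are no part of the job. There is more than one size of the square; the one meant has the size given above.

How it is judged:
By the outcome, as a careful person would: the job done as asked, in the order asked, and still so for the second after the job is handed in, with the robot touching nothing.
It also fails if it takes over 61 s, if anything falls off the work surface, if the arm or the gripper's body presses on something with over 40 N, if the wrist force passes 120 N, or if a joint passes its speed limit or range.

## Working session

There is one attempt and no reset: what is moved stays moved. The work goes in short steps, Python scripts to look and compute and a tool call to move; the robot and the scene stay as the last step left them, time stands still between calls to the robot, and variables do not carry over. Pictures are saved under pics/ and viewed, at most 10 in all, crops included, and the job is handed in when it is done.

Besides the shell and the picture viewer there is one more tool, called after "Emit:" as name(argument=value, ...), one argument or row to a line, values as JSON. step_arm: Moves the arm, as the interface text tells. Its arguments: {"type":"object","properties":{"moves":{"type":"array","items":{"type":"object","properties":{"x":{"type":"number"},"y":{"type":"number"},"z":{"type":"number"},"turn":{"type":"number"},"hand":{"type":"number"}}}}},"required":["moves"]}

```bash
mkdir -p pics; ls; python3 - <<'E'
from cell import r
import cv2,numpy as np
a=r.get_image("scene");b=r.get_image("side")
cv2.imwrite("pics/scene0.png",a);cv2.imwrite("pics/side0.png",b)
for c in("scene","side","wrist"):
    i=r.camera_info(c);print(c,i["fx"],i["cx"],i["cy"],i["D"],np.round(i["camera_from_world"],3).tolist())
for c in("scene","side"):
  for n in("square","square_grip","loose_rail","frame","pad","mug","air_can","charger","laptop","screwdriver"):
    print(c,n,[(round(d["confidence"],2),np.round(d["box"]).tolist()) for d in r.recognise(n,c)])
s=r.read_state();print(s["time_s"],s["eef_pos"],s["tool_rot"],s["opening"],r.pinch_z)
E
```

```text
pics
scene 438.8617665793714 277.25991116987933 210.5901463067419 [-0.0937757  0.         0.         0.         0.       ] [[0.188, 0.982, 0.018, -0.117], [0.503, -0.081, -0.861, -0.194], [-0.844, 0.171, -0.509, 1.496], [0.0, 0.0, 0.0, 1.0]]
side 464.5205922589581 272.91012032317315 217.14110592381587 [-0.01423142  0.          0.          0.          0.        ] [[-0.752, -0.659, -0.02, 0.434], [-0.461, 0.547, -0.698, 0.288], [0.471, -0.516, -0.715, 0.98], [0.0, 0.0, 0.0, 1.0]]
wrist 328.18327349311375 279.3486222067676 213.22888544818548 [-0.01422654  0.          0.          0.          0.        ] [[0.325, -0.946, -0.002, -0.624], [-0.902, -0.31, 0.301, -0.039], [-0.285, -0.096, -0.954, 0.379], [0.0, 0.0, 0.0, 1.0]]
scene square [(0.84, [134.0, 227.0, 80.0, 36.0]), (0.67, [140.0, 187.0, 50.0, 24.0])]
scene square_grip [(0.81, [139.0, 187.0, 46.0, 23.0]), (0.68, [134.0, 227.0, 76.0, 39.0])]
scene loose_rail [(0.65, [247.0, 251.0, 72.0, 48.0]), (0.36, [275.0, 250.0, 135.0, 66.0])]
scene frame [(0.57, [278.0, 249.0, 135.0, 62.0])]
scene pad [(0.91, [127.0, 239.0, 110.0, 70.0])]
scene 
[... 345 characters left out ...]
.0, 212.0, 37.0, 17.0]), (0.54, [218.0, 188.0, 53.0, 35.0])]
side square_grip [(0.93, [377.0, 185.0, 34.0, 41.0]), (0.64, [467.0, 214.0, 40.0, 20.0])]
side loose_rail [(0.72, [283.0, 207.0, 76.0, 21.0]), (0.3, [158.0, 266.0, 40.0, 54.0])]
side frame [(0.81, [278.0, 235.0, 90.0, 77.0])]
side pad [(0.95, [359.0, 182.0, 74.0, 64.0])]
side mug [(0.71, [159.0, 267.0, 42.0, 56.0])]
side air_can [(0.59, [304.0, 140.0, 18.0, 43.0])]
side charger [(0.82, [258.0, 166.0, 35.0, 31.0])]
side laptop [(0.79, [221.0, 350.0, 165.0, 137.0])]
side screwdriver [(0.8, [228.0, 181.0, 36.0, 25.0])]
1.1 [ 0.20303493 -0.59106396  0.23130354] [-3.09867370e+00 -5.17276177e-01 -8.08081092e-06] 0.0854409392780029 0.0187
```

View pics/scene0.png

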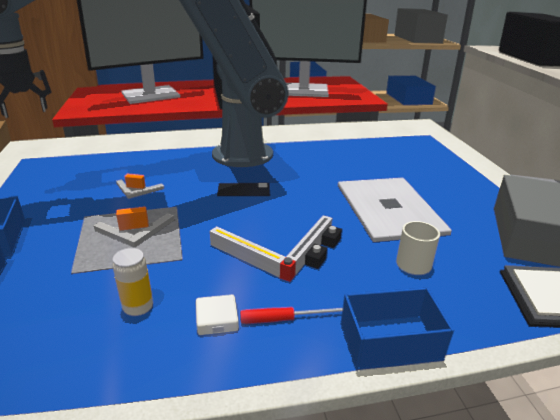

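View pics/side0.png

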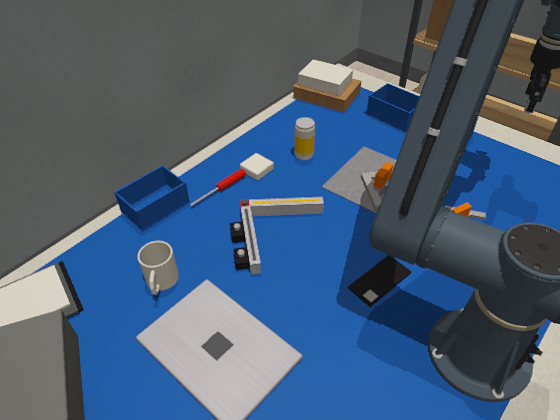

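The scene view shows the pad with the large square (corner near 135,243, grip at 132,218) and a smaller look-alike behind it (140,187). It also shows the frame corner with the red block at (288,265), the loose rail running to (213,235) and the fixed rail running to (328,222). Next I'll work out rough positions.

```bash
cat > h.py <<'E'
from cell import r
import cv2,numpy as np
from scipy.spatial.transform import Rotation as R
def ray(info,px):
    K=np.array([[info["fx"],0,info["cx"]],[0,info["fy"],info["cy"]],[0,0,1.]])
    n=cv2.undistortPoints(np.array([[px]],float),K,np.array(info["D"],float))[0,0]
    T=np.array(info["camera_from_world"]);Rm,t=T[:3,:3],T[:3,3]
    return -Rm.T@t,Rm.T@np.array([n[0],n[1],1.])
def at(info,px,z):
    c,d=ray(info,px);return c+d*(z-c[2])/d[2]
def proj(info,P):
    K=np.array([[info["fx"],0,info["cx"]],[0,info["fy"],info["cy"]],[0,0,1.]])
    T=np.array(info["camera_from_world"])
    return cv2.projectPoints(np.atleast_2d(P).astype(float),cv2.Rodrigues(T[:3,:3])[0],T[:3,3],K,np.array(info["D"],float))[0][:,0]
E
python3 - <<'E'
from h import *
i=r.camera_info("scene")
for n,p,z in[("sqcorner",(135,244),.019),("grip",(132,212),.066),("legL",(97,230),.019),("legR",(172,222),.019),("pad",(127,240),.004),("corner",(288,262),.04),("looseend",(214,234),.04),("fixedend",(328,219),.04),("small",(140,187),.02)]:
    print(n,np.round(at(i,p,z),3))
i=r.camera_info("side")
for n,p,z in[("corner",(246,207),.04),("looseend",(323,200),.04),("fixedend",(256,268),.04),("grip",(385,170),.066)]:
    print(n,np.round(at(i,p,z),3))
i=r.camera_info("wrist");s=r.read_state()
T=np.array(i["camera_from_world"]);c=-T[:3,:3].T@T[:3,3];Rt=R.from_rotvec(s["tool_rot"]).as_matrix()
print("cam in tool",Rt.T@(c-s["eef_pos"]));print("cam axes in tool",np.round(Rt.T@T[:3,:3].T,3));print(np.round(Rt,3))
E
```

```text
sqcorner [ 0.519 -0.312  0.019]
grip [ 0.453 -0.318  0.066]
legL [ 0.445 -0.409  0.019]
legR [ 0.437 -0.229  0.019]
pad [ 0.477 -0.337  0.004]
corner [0.669 0.013 0.04 ]
looseend [ 0.538 -0.131  0.04 ]
fixedend [0.517 0.145 0.04 ]
small [ 0.234 -0.322  0.02 ]
corner [0.651 0.024 0.04 ]
looseend [ 0.51 -0.13  0.04]
fixedend [0.491 0.159 0.04 ]
grip [ 0.435 -0.317  0.066]
cam in tool [ 0.07676511 -0.00016904 -0.1418142 ]
cam axes in tool [[-0.    -0.954 -0.301]
 [ 1.    -0.    -0.   ]
 [ 0.    -0.301  0.954]]
[[ 0.946  0.325 -0.   ]
 [ 0.325 -0.946  0.   ]
 [ 0.    -0.    -1.   ]]
```

Emit:
step_arm(
  moves=[
    {"x":0.04,"y":-0.022,"z":-0.02,"turn":-8.5},
    {"x":0.08,"y":-0.044,"z":-0.03,"turn":-17},
    {"x":0.12,"y":-0.066,"z":-0.03,"turn":-25.5},
    {"x":0.165,"y":-0.09,"z":-0.03,"turn":-34},
    {"x":0.21,"y":-0.112,"z":-0.03,"turn":-42.5},
    {"x":0.25,"y":-0.135,"z":-0.03,"turn":-51},
    {"x":0.29,"y":-0.157,"z":-0.03,"turn":-59.5},
    {"x":0.325,"y":-0.177,"z":-0.03,"turn":-68},
  ],
)

```text
invalid input at $.moves[0]: expected keys x, y, z, turn, hand
```

Emit:
step_arm(
  moves=[
    {"turn":-3},
    {"turn":-3},
    {"turn":-3},
  ],
)

```text
invalid input at $.moves[0]: expected keys x, y, z, turn, hand
```

```bash
python3 - <<'E'
from h import *
s=r.read_state();i=r.camera_info("wrist");a=r.get_image("wrist");cv2.imwrite("pics/w1.png",a)
np.savez("w1.npz",T=i["camera_from_world"])
print(s["time_s"],s["eef_pos"],s["tool_rot"],s["joint_pos"])
for n in("square","square_grip","pad"): print(n,[(round(d["confidence"],2),np.round(d["box"]).tolist()) for d in r.recognise(n,"wrist")])
E
```

```text
1.1 [ 0.20303493 -0.59106396  0.23130354] [-3.09867370e+00 -5.17276177e-01 -8.08081092e-06] [-1.41847692e+00  5.27501538e-01  1.43271852e+00  4.99483217e-06
  1.18141263e+00 -1.78501411e-01]
square [(0.82, [54.0, 110.0, 108.0, 108.0])]
square_grip [(0.61, [52.0, 109.0, 104.0, 104.0])]
pad [(0.5, [194.0, 3.0, 19.0, 6.0])]
```

View pics/w1.png

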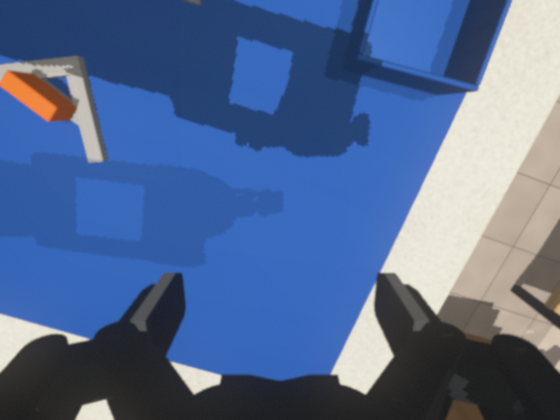

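The view before moving shows only the small look-alike at the left (55,110). I resend the move, since every key is needed.

Emit:
step_arm(
  moves=[
    {"x":0.04,"y":-0.022,"z":-0.02,"turn":-8.5,"hand":0.085},
    {"x":0.08,"y":-0.044,"z":-0.03,"turn":-17,"hand":0.085},
    {"x":0.12,"y":-0.066,"z":-0.03,"turn":-25.5,"hand":0.085},
    {"x":0.165,"y":-0.09,"z":-0.03,"turn":-34,"hand":0.085},
    {"x":0.21,"y":-0.112,"z":-0.03,"turn":-42.5,"hand":0.085},
    {"x":0.25,"y":-0.135,"z":-0.03,"turn":-51,"hand":0.085},
    {"x":0.29,"y":-0.157,"z":-0.03,"turn":-59.5,"hand":0.085},
    {"x":0.325,"y":-0.177,"z":-0.03,"turn":-68,"hand":0.085},
  ],
)

```text
time_s: 2.1
eef_pos: [0.4542, -0.3162, 0.2616]
tool_rot: [2.272, 2.169, 0.0]
wrist_force: [0.4, -0.7, 0.1]
opening: 0.0851
grip_force: 0.0
```

Emit:
step_arm(
  moves=[
    {"x":0,"y":0,"z":0,"turn":-3,"hand":0.085},
    {"x":0,"y":0,"z":0,"turn":-3,"hand":0.085},
    {"x":0,"y":0,"z":0,"turn":-3,"hand":0.085},
  ],
)

```text
time_s: 2.4
eef_pos: [0.4529, -0.3183, 0.2614]
tool_rot: [2.224, 2.219, -0.0]
wrist_force: [-0.1, 0.3, -0.5]
opening: 0.0851
grip_force: 0.0
```

```bash
python3 - <<'E'
from h import *
s=r.read_state();i=r.camera_info("wrist");a=r.get_image("wrist");cv2.imwrite("pics/w2.png",a)
np.savez("w2.npz",T=i["camera_from_world"])
print(s["time_s"],s["eef_pos"],s["tool_rot"],s["joint_pos"])
for n in("square","square_grip","pad"): print(n,[(round(d["confidence"],2),np.round(d["box"]).tolist()) for d in r.recognise(n,"wrist")])
E
```

```text
2.4 [ 0.45285718 -0.31832964  0.26136419] [ 2.22359284e+00  2.21900284e+00 -3.71954309e-04] [-8.14461382e-01  3.95887299e-01  1.57816485e+00 -2.51243722e-04
  1.16733253e+00 -8.12296405e-01]
square [(0.66, [274.0, 174.0, 100.0, 158.0]), (0.59, [89.0, 182.0, 78.0, 113.0])]
square_grip [(0.92, [87.0, 180.0, 75.0, 116.0]), (0.8, [276.0, 178.0, 104.0, 154.0])]
pad [(0.8, [280.0, 177.0, 217.0, 204.0])]
```

View pics/w2.png

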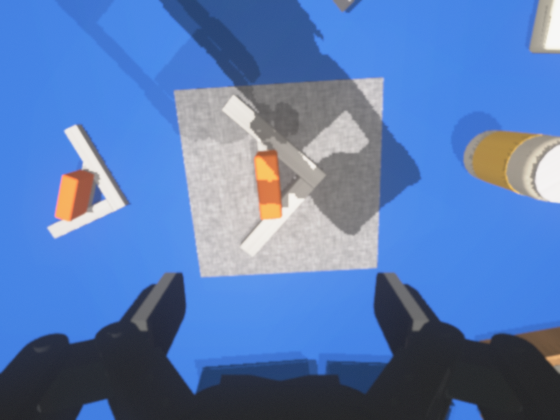

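The wrist view shows the set square on the pad, with its corner at about (325,174), leg ends near (235,97) and (246,254), and the grip top spanning (267,152) to (272,217). The pad is centred near (283,178). I'll fit the pose and overlay it.

```bash
cat >> h.py <<'E'
def fit_pose(info,obs,p0):
    # obs: list of (model xyz, pixel); returns x,y,yaw
    from scipy.optimize import least_squares
    M=np.array([o[0] for o in obs],float);U=np.array([o[1] for o in obs],float)
    f=lambda p:(proj(info,place(p,M))-U).ravel()
    q=least_squares(f,p0,loss="soft_l1");return q.x,np.abs(q.fun).max()
def place(p,M):
    M=np.atleast_2d(np.array(M,float));c,s=np.cos(p[2]),np.sin(p[2])
    return np.c_[p[0]+c*M[:,0]-s*M[:,1],p[1]+s*M[:,0]+c*M[:,1],M[:,2]]
L=np.array([[0,0],[.14,0],[.14,.022],[.022,.022],[.022,.14],[0,.14]])
def Ltop(z):return np.c_[L,np.full(6,z)]
def grip(z):
    u=np.array([1,-1])/2**.5;v=np.array([1,1])/2**.5
    return np.array([[*(np.array([.048,.048])+a*.035*u+b*.012*v),z] for a,b in((-1,-1),(1,-1),(1,1),(-1,1))])
E
python3 - <<'E'
from h import *
i=dict(r.camera_info("wrist"));i["camera_from_world"]=np.load("w2.npz")["T"]
z=.019
obs=[((0,0,z),(325,174)),((.14,0,z),(238,95)),((0,.14,z),(250,256))]
# which leg is which: check both assignments
for c in obs:print(np.round(at(i,c[1],z),4))
cands=[]
for p0 in((.52,-.31,2.3),(.52,-.31,-2.3),(.52,-.31,3.1)):
    cands.append(fit_pose(i,obs,p0))
p,e=min(cands,key=lambda t:t[1]);print(p,e,np.degrees(p[2]))
a=cv2.imread("pics/w2.png");
hsv=cv2.cvtColor(a,cv2.COLOR_BGR2HSV)
k=4;x0,y0,x1,y1=190,80,350,230+40
b=cv2.resize(a[y0:y1,x0:x1],None,fx=k,fy=k,interpolation=cv2.INTER_CUBIC)
for P in(Ltop(.019),grip(.066)):
    q=((proj(i,place(p,P))-(x0,y0)+.5)*k).round().astype(int);cv2.polylines(b,[q],True,(0,255,0),1)
cv2.imwrite("pics/ov1.png",b[:600]);
pc=[at(i,q,.004) for q in((176,91),(383,79),(378,268),(202,277))];print(np.round(pc,3),np.mean(pc,0))
E
```

```text
[ 0.5064 -0.314   0.019 ]
[ 0.4069 -0.2256  0.019 ]
[ 0.4146 -0.42    0.019 ]
[ 0.50877233 -0.31675269 -3.87891083] 2.835198936638193 -222.24521962479736
[[ 0.334 -0.22   0.004]
 [ 0.57  -0.208  0.004]
 [ 0.585 -0.445  0.004]
 [ 0.347 -0.458  0.004]] [ 0.45908014 -0.33289234  0.004     ]
```

View pics/ov1.png

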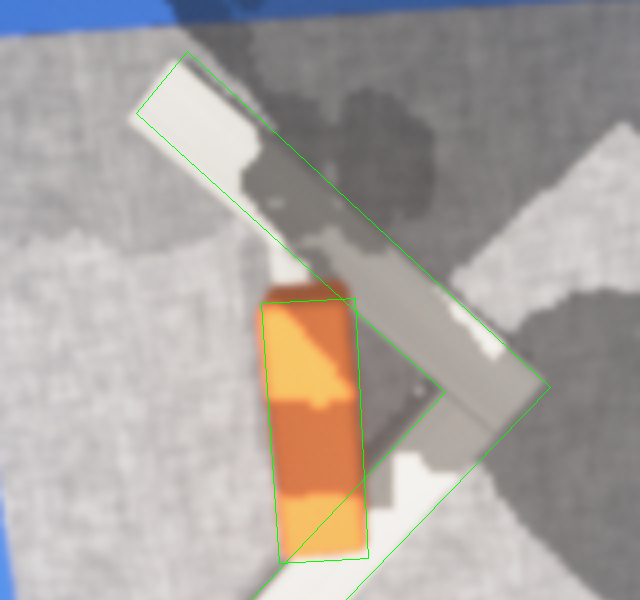

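The overlay fits, with the grip outline matching and the legs within about 1 px. Before grasping I'll look at the frame from above.

Emit:
step_arm(
  moves=[
    {"x":0.04,"y":0.015,"z":0,"turn":0,"hand":0.085},
    {"x":0.085,"y":0.03,"z":0,"turn":0,"hand":0.085},
    {"x":0.13,"y":0.045,"z":0,"turn":0,"hand":0.085},
    {"x":0.175,"y":0.06,"z":0,"turn":0,"hand":0.085},
    {"x":0.22,"y":0.08,"z":0,"turn":0,"hand":0.085},
    {"x":0.265,"y":0.1,"z":0,"turn":0,"hand":0.085},
    {"x":0.31,"y":0.12,"z":0,"turn":0,"hand":0.085},
    {"x":0.32,"y":0.12,"z":0,"turn":0,"hand":0.085},
  ],
)

```text
time_s: 3.4
eef_pos: [0.575, 0.0054, 0.2614]
tool_rot: [2.218, 2.224, 0.004]
wrist_force: [0.1, -1.2, -0.2]
opening: 0.0847
grip_force: 0.0
```

Emit:
step_arm(
  moves=[
    {"x":0,"y":0,"z":0,"turn":0,"hand":0.085},
    {"x":0,"y":0,"z":0,"turn":0,"hand":0.085},
  ],
)

```text
time_s: 3.6
eef_pos: [0.5726, 0.0006, 0.2611]
tool_rot: [-2.223, -2.219, 0.002]
wrist_force: [0.5, -0.2, -1.0]
opening: 0.0852
grip_force: 0.0
```

```bash
python3 - <<'E'
from h import *
s=r.read_state();i=r.camera_info("wrist");a=r.get_image("wrist");cv2.imwrite("pics/w3.png",a)
np.savez("w3.npz",T=i["camera_from_world"])
print(s["time_s"],s["eef_pos"],s["tool_rot"])
for n in("frame","loose_rail"): print(n,[(round(d["confidence"],2),np.round(d["box"]).tolist()) for d in r.recognise(n,"wrist")])
i=dict(i);i["camera_from_world"]=np.load("w2.npz")["T"]
z=.019
obs=[((0,0,z),(326.6,176.4)),((.14,0,z),(235.5,94.2)),((.14,.022,z),(223,108)),((0,.14,z),(250,256))]
for g,q in zip(grip(.066),((190+356/4,80+298/4),(190+262/4,80+303/4),(190+280/4,80+562/4),(190+368/4,80+558/4))):
    gp=min(obs,key=lambda o:0)
p,e=fit_pose(i,obs,(.5088,-.3168,2.404));print(p,e,np.degrees(p[2]),"grip",place(p,[[.048,.048,.049]]))
cv2.imwrite("pics/w3z.png",cv2.resize(a[40:320,90:463],None,fx=2.14,fy=2.14,interpolation=cv2.INTER_CUBIC))
E
```

```text
3.6 [0.57264814 0.00057638 0.26113697] [-2.22330493e+00 -2.21945082e+00  1.74616792e-03]
frame [(0.86, [292.0, 150.0, 176.0, 276.0])]
loose_rail []
[ 0.50834708 -0.31695662  2.4085036 ] 1.4136332534212812 137.9970914537566 grip [[ 0.44055768 -0.32050586  0.049     ]]
```

View pics/w3.png

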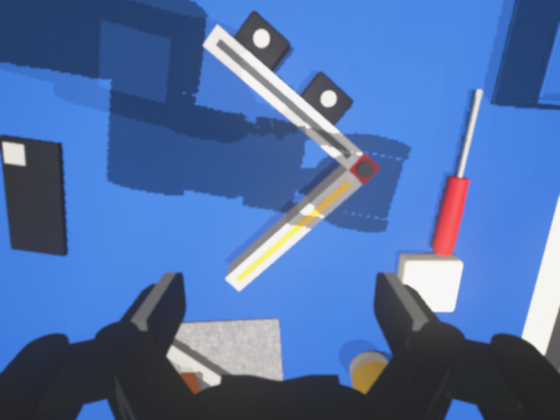

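The wrist view shows the red corner block at (365,169) and the fixed rail running to (210,36). The loose rail runs to (233,283). I'll fit both and overlay them.

```bash
python3 - <<'E'
from h import *
i=dict(r.camera_info("wrist"));i["camera_from_world"]=np.load("w3.npz")["T"]
z=.04
for n,q in(("in",(204,44)),("out",(217,26)),("corner",(349,168)),("redfar",(379,170)),("bolt",(366,170)),("l1",(238,291)),("l2",(226,277))):print(n,np.round(at(i,q,z),4))
obs=[((.2,0,z),(204,44)),((.2,-.025,z),(217,26)),((0,-.025,z),(363,153)),((0,0,z),(349,168)),((-.025,-.025,z),(379,170))]
p,e=fit_pose(i,obs,(.655,.02,2.39));print(p,e,np.degrees(p[2]))
fr=lambda x0,x1,y0,y1:np.array([[x0,y0,z],[x1,y0,z],[x1,y1,z],[x0,y1,z]])
b0=place(p,[[-.0125,-.0125,0]])[0]
lobs=[((.0125,.2125,z),(226,277)),((-.0125,.2125,z),(238,291))]
best=None
from scipy.optimize import least_squares
f=lambda q:(proj(i,place((b0[0],b0[1],q[0]),[[.0125,q[1],z],[-.0125,q[1],z]]))-[o[1] for o in lobs]).ravel()
s=least_squares(f,[p[2],.21]);print("loose yaw",np.degrees(s.x[0]),"lean",s.x[0]-p[2],"len",s.x[1],np.abs(s.fun).max())
a=cv2.imread("pics/w3.png");k=3;x0,y0=190,15;x1,y1=400,215+80
k=2.14
b=cv2.resize(a[y0:y1,x0:x1],None,fx=k,fy=k,interpolation=cv2.INTER_CUBIC)
for P in(place(p,fr(0,.2,-.025,0)),place(p,fr(-.025,0,-.025,0)),place((b0[0],b0[1],s.x[0]),fr(-.0125,.0125,.0125,s.x[1]))):
    q=((proj(i,P)-(x0,y0)+.5)*k).round().astype(int);cv2.polylines(b,[q],True,(0,255,0),1)
cv2.imwrite("pics/ov2.png",b)
E
```

```text
in [0.4969 0.1408 0.04  ]
out [0.5108 0.1568 0.04  ]
corner [0.6495 0.0156 0.04  ]
redfar [0.6831 0.0133 0.04  ]
bolt [0.6686 0.0133 0.04  ]
l1 [ 0.5199 -0.1394  0.04  ]
l2 [ 0.5058 -0.1197  0.04  ]
[0.64874678 0.01208581 2.44592419] 3.1180286377995685 140.14113295150563
loose yaw 132.99683097395987 lean -0.12469159226491566 len 0.20990487004794506 1.2105084994065578
```

View pics/ov2.png

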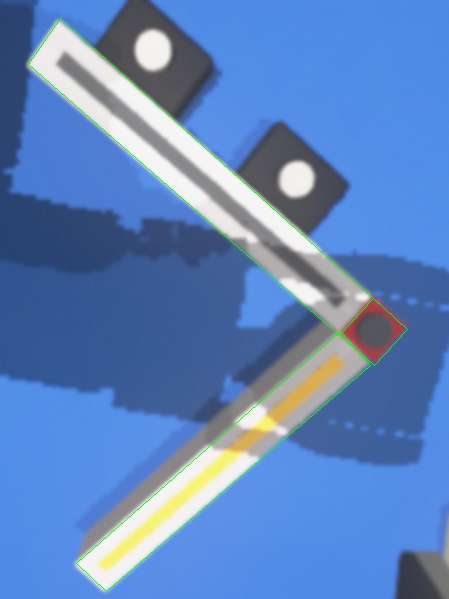

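The fit is good: the corner is at (0.649, 0.012) with yaw 140.1°, and the loose rail leans 0.125 rad. Now I go to the grip at (0.4406, -0.3205).

Emit:
step_arm(
  moves=[
    {"x":-0.043,"y":-0.018,"z":0,"turn":-1,"hand":0.085},
    {"x":-0.086,"y":-0.036,"z":0,"turn":-2,"hand":0.085},
    {"x":-0.13,"y":-0.054,"z":0,"turn":-3,"hand":0.085},
    {"x":-0.173,"y":-0.072,"z":0,"turn":-3,"hand":0.085},
    {"x":-0.216,"y":-0.09,"z":0,"turn":-3,"hand":0.085},
    {"x":-0.26,"y":-0.108,"z":0,"turn":-3,"hand":0.085},
    {"x":-0.303,"y":-0.125,"z":0.03,"turn":-3,"hand":0.085},
    {"x":-0.321,"y":-0.132,"z":0.07,"turn":-3,"hand":0.085},
  ],
)

```text
time_s: 4.55
eef_pos: [0.4407, -0.3257, 0.1936]
tool_rot: [2.162, 2.265, -0.003]
wrist_force: [0.3, -0.1, 0.7]
opening: 0.0849
grip_force: 0.0
```

Emit:
step_arm(
  moves=[
    {"x":0,"y":0,"z":0.045,"turn":0,"hand":0.085},
    {"x":0,"y":0,"z":0.085,"turn":0,"hand":0.085},
    {"x":0,"y":0,"z":0.085,"turn":0,"hand":0.085},
    {"x":0,"y":0,"z":0.085,"turn":0,"hand":0.085},
  ],
)

```text
time_s: 4.95
eef_pos: [0.4403, -0.3199, 0.1064]
tool_rot: [-2.165, -2.275, -0.0]
wrist_force: [-0.5, -0.1, 0.6]
opening: 0.085
grip_force: 0.0
```

```bash
python3 - <<'E'
from h import *
s=r.read_state();i=r.camera_info("wrist");a=r.get_image("wrist");cv2.imwrite("pics/w4.png",a)
np.savez("w4.npz",T=i["camera_from_world"])
print(s["time_s"],s["eef_pos"],np.degrees(R.from_rotvec(s["tool_rot"]).as_euler("ZYX")))
Rt=R.from_rotvec(s["tool_rot"]).as_matrix();g=np.array([.4406,-.3205,.049-r.pinch_z])-s["eef_pos"]
g[2]=.03-s["eef_pos"][2];print(np.round(Rt.T@g,4))
# overlay fitted model from orange only
hsv=cv2.cvtColor(a,cv2.COLOR_BGR2HSV);m=cv2.inRange(hsv,(3,150,120),(25,255,255))
c=max(cv2.findContours(m,0,2)[0],key=cv2.contourArea);print(cv2.minAreaRect(c))
print(proj(i,place((.50835,-.31696,2.4085),grip(.066))).round(1).tolist())
E
```

```text
4.95 [ 0.44029262 -0.31989362  0.10644806] [ 9.28592055e+01 -4.25542873e-02 -1.79960261e+02]
[-0.0007  0.0003  0.0764]
((279.94110107421875, 233.52520751953125), (117.10965728759766, 38.132049560546875), 88.63607025146484)
[[299.3, 296.4], [301.3, 188.4], [259.1, 188.5], [261.4, 296.4]]
```

Emit:
step_arm(
  moves=[
    {"x":0,"y":0,"z":0.03,"turn":0,"hand":0.085},
    {"x":0,"y":0,"z":0.055,"turn":0,"hand":0.085},
    {"x":0,"y":0,"z":0.076,"turn":0,"hand":0.085},
    {"x":0,"y":0,"z":0.076,"turn":0,"hand":0.085},
    {"x":0,"y":0,"z":0.076,"turn":0,"hand":0.02},
    {"x":0,"y":0,"z":0.076,"turn":0,"hand":0.01},
    {"x":0,"y":0,"z":0.076,"turn":0,"hand":0.01},
    {"x":0,"y":0,"z":0.076,"turn":0,"hand":0.01},
  ],
)

```text
time_s: 5.8
eef_pos: [0.4414, -0.3196, 0.0314]
tool_rot: [2.162, 2.277, -0.0]
wrist_force: [1.3, 0.5, 0.7]
opening: 0.0276
grip_force: 0.0
```

Emit:
step_arm(
  moves=[
    {"x":0,"y":0,"z":0,"turn":0,"hand":0.01},
    {"x":0,"y":0,"z":0,"turn":0,"hand":0.01},
    {"x":0,"y":0,"z":0,"turn":0,"hand":0.01},
    {"x":0,"y":0,"z":0,"turn":0,"hand":0.01},
  ],
)

```text
time_s: 6.2
eef_pos: [0.4413, -0.3196, 0.0316]
tool_rot: [2.163, 2.276, -0.0]
wrist_force: [-0.5, 0.4, 5.8]
opening: 0.0232
grip_force: 60.8
```

```bash
python3 - <<'E'
from h import *
s=r.read_state();print(s["time_s"],s["eef_pos"],s["opening"],s["grip_force"],s["wrist_force"],np.degrees(R.from_rotvec(s["tool_rot"]).as_euler("ZYX")))
E
```

```text
6.2 [ 0.44132246 -0.31962258  0.03158287] 0.02318036699110215 60.77115297317505 [-0.52089     0.40127194  5.76424186] [9.29326478e+01 7.52851945e-02 1.79940694e+02]
```

Emit:
step_arm(
  moves=[
    {"x":0,"y":0,"z":-0.03,"turn":0,"hand":0.01},
    {"x":0,"y":0,"z":-0.06,"turn":0,"hand":0.01},
    {"x":0,"y":0,"z":-0.1,"turn":0,"hand":0.01},
    {"x":0.04,"y":0.015,"z":-0.12,"turn":-1,"hand":0.01},
    {"x":0.083,"y":0.03,"z":-0.12,"turn":-2,"hand":0.01},
    {"x":0.125,"y":0.045,"z":-0.12,"turn":-2.2,"hand":0.01},
    {"x":0.167,"y":0.06,"z":-0.12,"turn":-2.2,"hand":0.01},
    {"x":0.208,"y":0.077,"z":-0.12,"turn":-2.2,"hand":0.01},
  ],
)

```text
time_s: 7.0
eef_pos: [0.5061, -0.1052, 0.1499]
tool_rot: [-2.118, -2.317, 0.001]
wrist_force: [0.8, -0.5, -3.7]
opening: 0.0233
grip_force: 59.2
```

Emit:
step_arm(
  moves=[
    {"x":0.04,"y":0.015,"z":0,"turn":0,"hand":0.01},
    {"x":0.08,"y":0.03,"z":0,"turn":0,"hand":0.01},
    {"x":0.11,"y":0.04,"z":0,"turn":0,"hand":0.01},
    {"x":0.125,"y":0.045,"z":0,"turn":0,"hand":0.01},
    {"x":0.125,"y":0.045,"z":0,"turn":0,"hand":0.01},
    {"x":0.125,"y":0.045,"z":0,"turn":0,"hand":0.01},
  ],
)

```text
time_s: 7.6
eef_pos: [0.54, 0.0208, 0.1499]
tool_rot: [-2.118, -2.319, 0.002]
wrist_force: [-0.0, -0.6, -4.7]
opening: 0.023
grip_force: 59.2
```

```bash
cat > st.py <<'E'
from h import *
def st(tag):
    s=r.read_state();i=r.camera_info("wrist");a=r.get_image("wrist");cv2.imwrite(f"pics/{tag}.png",a);np.savez(tag+".npz",T=i["camera_from_world"])
    F=(.6487,.0121,np.radians(140.14));c,sn=np.cos(F[2]),np.sin(F[2])
    d=s["eef_pos"][:2]-F[:2];ang=np.degrees(R.from_rotvec(s["tool_rot"]).as_euler("ZYX"))
    print(s["time_s"],"eef",np.round(s["eef_pos"],4),"ang",np.round(ang,2),"open",round(s["opening"],4),"grip",s["grip_force"],"F",np.round(s["wrist_force"],1))
    f=np.array(s["wrist_force"])
    print("frame: square offset mm",np.round(1e3*np.array([c*d[0]+sn*d[1]-.048,-sn*d[0]+c*d[1]-.048]),2),"force",np.round([c*f[0]+sn*f[1],-sn*f[0]+c*f[1]],1))
    return s,i,a
E
python3 - <<'E'
from st import *
s,i,a=st("w5")
# overlay model of square as held
x,y=s["eef_pos"][:2];yaw=np.radians(R.from_rotvec(s["tool_rot"]).as_euler("ZYX",degrees=True)[0]+45)
o=np.array([x,y])-[.048*(np.cos(yaw)-np.sin(yaw)),.048*(np.sin(yaw)+np.cos(yaw))]
zu=s["eef_pos"][2]-.0276
for P in(Ltop(zu+.015),grip(zu+.062)):
    q=proj(i,place((o[0],o[1],yaw),P)).round().astype(int);cv2.polylines(a,[q],True,(0,255,0),1)
cv2.imwrite("pics/ov3.png",a)
E
```

```text
7.6 eef [0.54   0.0208 0.1499] ang [ 9.5200e+01  2.0000e-02 -1.7991e+02] open 0.023 grip 59.222506284713745 F [-0.  -0.6 -4.7]
frame: square offset mm [41.01 14.93] force [-0.3  0.5]
```

View pics/ov3.png

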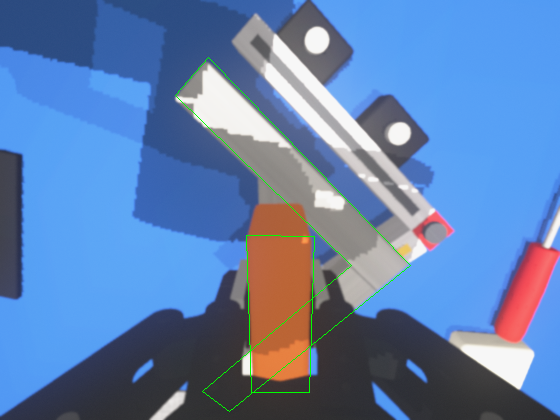

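The overlay of the held square fits the picture, with the corner at (409,265), and it clears both rails at the staging point. I lower it there.

Emit:
step_arm(
  moves=[
    {"x":0,"y":0,"z":0.04,"turn":0,"hand":0.01},
    {"x":0,"y":0,"z":0.075,"turn":0,"hand":0.01},
    {"x":0,"y":0,"z":0.1,"turn":0,"hand":0.01},
    {"x":0,"y":0,"z":0.112,"turn":0,"hand":0.01},
    {"x":0,"y":0,"z":0.118,"turn":0,"hand":0.01},
    {"x":0,"y":0,"z":0.118,"turn":0,"hand":0.01},
  ],
)

```text
time_s: 8.25
eef_pos: [0.5409, 0.0203, 0.0322]
tool_rot: [2.121, 2.318, -0.0]
wrist_force: [0.0, -0.1, -4.6]
opening: 0.0228
grip_force: 59.3
```

```bash
python3 -c "
from st import *
st('w6')"
```

```text
8.25 eef [0.5409 0.0203 0.0322] ang [  95.09    0.   -180.  ] open 0.0228 grip 59.25165832042694 F [ 0.  -0.1 -4.6]
frame: square offset mm [40.   14.73] force [-0.1  0.1]
```

Emit:
step_arm(
  moves=[
    {"x":-0.003,"y":0.005,"z":0,"turn":0,"hand":0.01},
    {"x":-0.006,"y":0.01,"z":0,"turn":0,"hand":0.01},
    {"x":-0.009,"y":0.015,"z":0,"turn":0,"hand":0.01},
    {"x":-0.012,"y":0.02,"z":0,"turn":0,"hand":0.01},
    {"x":-0.015,"y":0.025,"z":0,"turn":0,"hand":0.01},
    {"x":-0.017,"y":0.03,"z":0,"turn":0,"hand":0.01},
    {"x":-0.018,"y":0.033,"z":0,"turn":0,"hand":0.01},
    {"x":-0.018,"y":0.034,"z":0,"turn":0,"hand":0.01},
  ],
)

```text
time_s: 9.1
eef_pos: [0.5765, 0.0061, 0.0321]
tool_rot: [-2.12, -2.319, 0.0]
wrist_force: [-2.1, 0.3, -4.7]
opening: 0.0235
grip_force: 59.2
```

```bash
python3 -c "
from st import *
st('w7')"
```

```text
9.1 eef [0.5765 0.0061 0.0321] ang [  95.14   -0.   -180.  ] open 0.0235 grip 59.16145384311676 F [-2.1  0.3 -4.7]
frame: square offset mm [3.61 2.89] force [1.8 1.1]
```

Emit:
step_arm(
  moves=[
    {"x":0,"y":0.001,"z":0,"turn":0,"hand":0.01},
    {"x":0,"y":0.002,"z":0,"turn":0,"hand":0.01},
    {"x":0,"y":0.003,"z":0,"turn":0,"hand":0.01},
    {"x":0,"y":0.004,"z":0,"turn":0,"hand":0.01},
    {"x":0,"y":0.004,"z":0,"turn":0,"hand":0.01},
  ],
)

```text
time_s: 9.65
eef_pos: [0.5803, 0.0066, 0.0323]
tool_rot: [2.119, 2.319, 0.0]
wrist_force: [-1.4, 1.0, -5.4]
opening: 0.0233
grip_force: 59.2
```

```bash
python3 -c "
from st import *
s,i,a=st('w8');print(s['torque'])"
```

```text
9.65 eef [0.5803 0.0066 0.0323] ang [ 95.16   0.   179.99] open 0.0233 grip 59.1789311170578 F [-1.4  1.  -5.4]
frame: square offset mm [0.99 0.01] force [1.7 0.2]
[ 0.12245704  0.3201522  -0.173189  ]
```

Emit:
step_arm(
  moves=[
    {"x":0,"y":0.001,"z":0,"turn":0,"hand":0.01},
    {"x":0,"y":0.002,"z":0,"turn":0,"hand":0.01},
    {"x":0,"y":0.003,"z":0,"turn":0,"hand":0.01},
    {"x":0,"y":0.003,"z":0,"turn":0,"hand":0.01},
  ],
)

```text
time_s: 10.1
eef_pos: [0.582, 0.007, 0.0322]
tool_rot: [-2.117, -2.318, 0.003]
wrist_force: [-5.6, 0.6, -2.4]
opening: 0.0235
grip_force: 59.5
```

```bash
python3 -c "
from st import *
s,i,a=st('w9');print(s['torque'])"
```

```text
10.1 eef [0.582  0.007  0.0322] ang [ 9.5180e+01 -3.0000e-02 -1.7985e+02] open 0.0235 grip 59.45454776287079 F [-5.6  0.6 -2.4]
frame: square offset mm [-0.03 -1.34] force [4.7 3.1]
[ 0.05121655  0.86941362 -0.14482352]
```

Emit:
step_arm(
  moves=[
    {"x":0,"y":0.001,"z":0,"turn":0,"hand":0.01},
    {"x":0,"y":0.002,"z":0,"turn":0,"hand":0.01},
    {"x":0,"y":0.003,"z":0,"turn":0,"hand":0.01},
    {"x":0,"y":0.003,"z":0,"turn":0,"hand":0.01},
  ],
)

```text
time_s: 10.55
eef_pos: [0.5821, 0.0071, 0.0322]
tool_rot: [-2.114, -2.315, 0.009]
wrist_force: [-10.0, -2.6, 1.7]
opening: 0.0236
grip_force: 60.2
```

```bash
python3 -c "
from st import *
s,i,a=st('w10');print(s['torque'])"
```

```text
10.55 eef [0.5821 0.0071 0.0322] ang [ 9.5210e+01 -5.0000e-02 -1.7951e+02] open 0.0236 grip 60.172916650772095 F [-10.   -2.6   1.7]
frame: square offset mm [-0.11 -1.45] force [6.  8.4]
[-0.36923236  1.59023321 -0.2007231 ]
```

Emit:
step_arm(
  moves=[
    {"x":0,"y":0.001,"z":0,"turn":0,"hand":0.01},
    {"x":0,"y":0.002,"z":0,"turn":0,"hand":0.01},
    {"x":0,"y":0.003,"z":0,"turn":0,"hand":0.01},
    {"x":0,"y":0.003,"z":0,"turn":0,"hand":0.01},
  ],
)

```text
time_s: 11.0
eef_pos: [0.5822, 0.0071, 0.0322]
tool_rot: [-2.11, -2.313, 0.016]
wrist_force: [-14.8, -4.3, 6.4]
opening: 0.0231
grip_force: 60.8
```

```bash
python3 - <<'E'
from st import *
s,i,a=st('w11');print(s['torque'])
w=cv2.resize(a[20:300,150:470],None,fx=1.9,fy=1.9,interpolation=cv2.INTER_CUBIC)
sc=r.get_image("scene");cv2.imwrite("pics/scene2.png",sc);sd=r.get_image("side");cv2.imwrite("pics/side2.png",sd)
t=cv2.resize(sd[160:300,220:350],(186,200),interpolation=cv2.INTER_CUBIC)
t2=cv2.resize(sc[200:290,200:350],(186,112),interpolation=cv2.INTER_CUBIC)
o=np.zeros((532,794,3),np.uint8);o[:532,:608]=w;o[:200,608:]=t;o[210:322,608:]=t2
cv2.imwrite("pics/ov4.png",o)
E
```

```text
11.0 eef [0.5822 0.0071 0.0322] ang [ 9.5240e+01 -7.0000e-02 -1.7916e+02] open 0.0231 grip 60.82078278064728 F [-14.8  -4.3   6.4]
frame: square offset mm [-0.18 -1.54] force [ 8.6 12.8]
[-0.72329749  2.33991703 -0.20907723]
```

View pics/ov4.png

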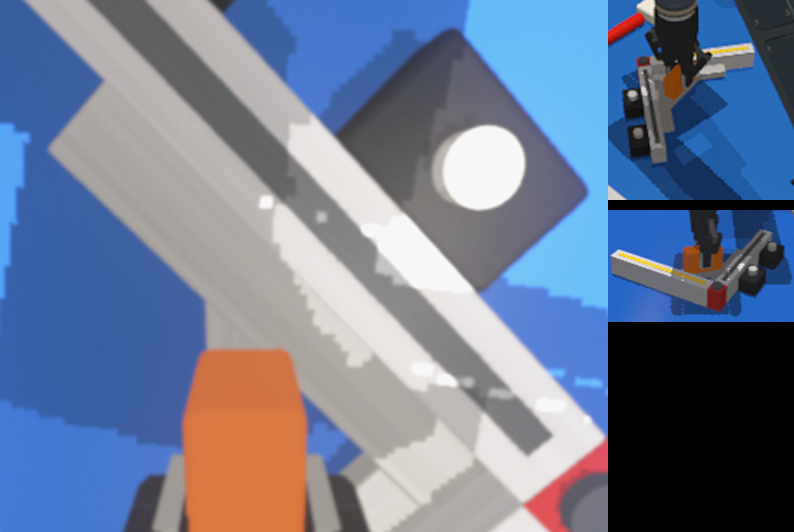

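The picture shows the x leg flush against the fixed rail and the corner against the block, with about 15 N of press. I hold it there.

Emit:
step_arm(
  moves=[
    {"x":0,"y":0.001,"z":0,"turn":0,"hand":0.01},
    {"x":0,"y":0.001,"z":0,"turn":0,"hand":0.01},
    {"x":0,"y":0.001,"z":0,"turn":0,"hand":0.01},
    {"x":0,"y":0.001,"z":0,"turn":0,"hand":0.01},
    {"x":0,"y":0.001,"z":0,"turn":0,"hand":0.01},
    {"x":0,"y":0.001,"z":0,"turn":0,"hand":0.01},
    {"x":0,"y":0.001,"z":0,"turn":0,"hand":0.01},
    {"x":0,"y":0.001,"z":0,"turn":0,"hand":0.01},
  ],
)

```text
time_s: 11.95
eef_pos: [0.5823, 0.0071, 0.0323]
tool_rot: [-2.109, -2.312, 0.017]
wrist_force: [-17.4, -5.1, 8.2]
opening: 0.0234
grip_force: 61.0
```

Emit:
step_arm(
  moves=[
    {"x":0,"y":0,"z":0,"turn":0,"hand":0.01},
    {"x":0,"y":0,"z":0,"turn":0,"hand":0.01},
    {"x":0,"y":0,"z":0,"turn":0,"hand":0.01},
    {"x":0,"y":0,"z":0,"turn":0,"hand":0.01},
    {"x":0,"y":0,"z":0,"turn":0,"hand":0.01},
    {"x":0,"y":0,"z":0,"turn":0,"hand":0.01},
    {"x":0,"y":0,"z":0,"turn":0,"hand":0.01},
    {"x":0,"y":0,"z":0,"turn":0,"hand":0.01},
  ],
)

```text
time_s: 12.75
eef_pos: [0.5823, 0.0071, 0.0322]
tool_rot: [-2.109, -2.312, 0.017]
wrist_force: [-17.2, -4.1, 8.4]
opening: 0.0232
grip_force: 61.0
```

```bash
python3 - <<'E'
from st import *
s,i,a=st('w12');print(s['torque'])
E
```

```text
12.75 eef [0.5823 0.0071 0.0322] ang [ 9.5250e+01 -8.0000e-02 -1.7906e+02] open 0.0232 grip 60.99506378173828 F [-17.2  -4.1   8.4]
frame: square offset mm [-0.22 -1.6 ] force [10.5 14.2]
[-0.85945302  2.51126803 -0.16678681]
```

Emit:
step_arm(
  moves=[
    {"x":0,"y":-0.005,"z":0,"turn":0,"hand":0.01},
    {"x":0,"y":-0.011,"z":0,"turn":0,"hand":0.01},
    {"x":0,"y":-0.018,"z":0,"turn":0,"hand":0.01},
    {"x":0,"y":-0.026,"z":0,"turn":0,"hand":0.01},
    {"x":0,"y":-0.032,"z":0,"turn":0,"hand":0.01},
    {"x":0,"y":-0.034,"z":-0.02,"turn":0,"hand":0.01},
    {"x":0,"y":-0.034,"z":-0.06,"turn":0,"hand":0.01},
    {"x":0,"y":-0.034,"z":-0.1,"turn":0,"hand":0.01},
  ],
)

```text
time_s: 13.6
eef_pos: [0.5555, 0.0045, 0.1326]
tool_rot: [-2.118, -2.318, 0.001]
wrist_force: [1.0, -0.0, -3.8]
opening: 0.0227
grip_force: 60.0
```

Emit:
step_arm(
  moves=[
    {"x":-0.03,"y":0,"z":-0.04,"turn":0,"hand":0.01},
    {"x":-0.07,"y":0,"z":-0.06,"turn":0,"hand":0.01},
    {"x":-0.11,"y":0,"z":-0.07,"turn":0,"hand":0.01},
    {"x":-0.15,"y":0,"z":-0.07,"turn":0,"hand":0.01},
    {"x":-0.19,"y":0,"z":-0.07,"turn":0,"hand":0.01},
    {"x":-0.21,"y":0,"z":-0.07,"turn":0,"hand":0.01},
    {"x":-0.21,"y":0,"z":-0.07,"turn":0,"hand":0.01},
    {"x":-0.21,"y":0,"z":-0.07,"turn":0,"hand":0.01},
  ],
)

```text
time_s: 14.4
eef_pos: [0.5743, -0.2042, 0.2017]
tool_rot: [-2.119, -2.316, -0.001]
wrist_force: [0.5, -0.3, -4.4]
opening: 0.0235
grip_force: 60.0
```

```bash
python3 - <<'E'
from st import *
s,i,a=st('w13')
F=(.6487,.0121,np.radians(140.14));z=.04
b0=place(F,[[-.0125,-.0125,0]])[0]
fr=lambda x0,x1,y0,y1:np.array([[x0,y0,z],[x1,y0,z],[x1,y1,z],[x0,y1,z]])
for P in(place(F,fr(0,.2,-.025,0)),place((b0[0],b0[1],F[2]),fr(-.0125,.0125,.0125,.21))):
    q=proj(i,P).round().astype(int);print(q.tolist());cv2.polylines(a,[q],True,(0,255,0),1)
cv2.imwrite("pics/ov5.png",a)
E
```

```text
14.4 eef [ 0.5743 -0.2042  0.2017] ang [ 9.5100e+01 -1.1000e-01 -1.7993e+02] open 0.0235 grip 60.02766251564026 F [ 0.5 -0.3 -4.4]
frame: square offset mm [-129.56  165.7 ] force [-0.6 -0.1]
[[426, -95], [233, -355], [207, -318], [401, -68]]
[[421, -41], [401, -68], [228, 120], [248, 140]]
```

View pics/ov5.png

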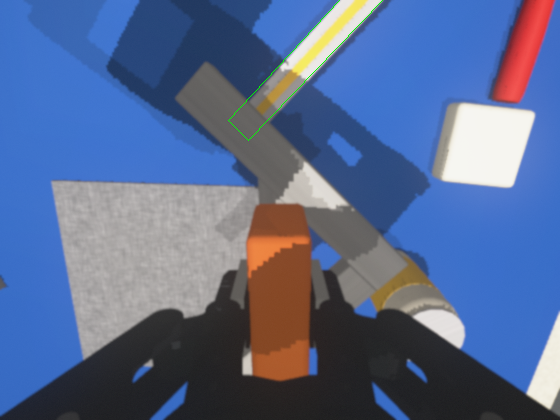

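The loose rail's visible edges run parallel with the predicted square outline, ending near (238,130). Next I carry the square to the pad centre.

Emit:
step_arm(
  moves=[
    {"x":-0.02,"y":-0.022,"z":0,"turn":0,"hand":0.01},
    {"x":-0.045,"y":-0.048,"z":0,"turn":0,"hand":0.01},
    {"x":-0.07,"y":-0.075,"z":0,"turn":0,"hand":0.01},
    {"x":-0.095,"y":-0.1,"z":0,"turn":0,"hand":0.01},
    {"x":-0.11,"y":-0.118,"z":0,"turn":0,"hand":0.01},
    {"x":-0.118,"y":-0.126,"z":0.02,"turn":0,"hand":0.01},
    {"x":-0.118,"y":-0.126,"z":0.06,"turn":0,"hand":0.01},
    {"x":-0.118,"y":-0.126,"z":0.1,"turn":0,"hand":0.01},
  ],
)

```text
time_s: 15.25
eef_pos: [0.461, -0.333, 0.1025]
tool_rot: [2.116, 2.318, 0.0]
wrist_force: [0.1, 1.2, -4.7]
opening: 0.0237
grip_force: 60.2
```

Emit:
step_arm(
  moves=[
    {"x":0,"y":0,"z":0.03,"turn":0,"hand":0.01},
    {"x":0,"y":0,"z":0.05,"turn":0,"hand":0.01},
    {"x":0,"y":0,"z":0.06,"turn":0,"hand":0.01},
    {"x":0,"y":0,"z":0.065,"turn":0,"hand":0.01},
    {"x":0,"y":0,"z":0.067,"turn":0,"hand":0.01},
    {"x":0,"y":0,"z":0.068,"turn":0,"hand":0.01},
    {"x":0,"y":0,"z":0.068,"turn":0,"hand":0.01},
  ],
)

```text
time_s: 15.95
eef_pos: [0.4608, -0.334, 0.0353]
tool_rot: [2.118, 2.318, -0.0]
wrist_force: [-0.7, -0.0, -4.5]
opening: 0.0235
grip_force: 60.0
```

Emit:
step_arm(
  moves=[
    {"x":0,"y":0,"z":0.001,"turn":0,"hand":0.01},
    {"x":0,"y":0,"z":0.002,"turn":0,"hand":0.01},
    {"x":0,"y":0,"z":0.003,"turn":0,"hand":0.01},
    {"x":0,"y":0,"z":0.003,"turn":0,"hand":0.01},
  ],
)

```text
time_s: 16.35
eef_pos: [0.4603, -0.3337, 0.0316]
tool_rot: [2.119, 2.319, -0.0]
wrist_force: [-0.3, 1.0, -1.4]
opening: 0.023
grip_force: 60.5
```

Fz is rising, so the square is touching the pad. I lower another 1 mm and release.

Emit:
step_arm(
  moves=[
    {"x":0,"y":0,"z":0.001,"turn":0,"hand":0.01},
    {"x":0,"y":0,"z":0.001,"turn":0,"hand":0.04},
    {"x":0,"y":0,"z":0.001,"turn":0,"hand":0.08},
    {"x":0,"y":0,"z":0.001,"turn":0,"hand":0.085},
    {"x":0,"y":0,"z":0.001,"turn":0,"hand":0.085},
    {"x":0,"y":0,"z":0.001,"turn":0,"hand":0.085},
  ],
)

```text
time_s: 16.95
eef_pos: [0.4603, -0.3336, 0.0303]
tool_rot: [2.119, 2.319, 0.0]
wrist_force: [-0.2, 0.3, -0.1]
opening: 0.0845
grip_force: 0.0
```

Emit:
step_arm(
  moves=[
    {"x":0,"y":0,"z":-0.02,"turn":0,"hand":0.085},
    {"x":0,"y":0,"z":-0.06,"turn":0,"hand":0.085},
    {"x":0,"y":0,"z":-0.1,"turn":0,"hand":0.085},
    {"x":0,"y":0,"z":-0.15,"turn":0,"hand":0.085},
    {"x":0,"y":0,"z":-0.2,"turn":0,"hand":0.085},
    {"x":0,"y":0,"z":-0.23,"turn":0,"hand":0.085},
    {"x":0,"y":0,"z":-0.23,"turn":0,"hand":0.085},
    {"x":0,"y":0,"z":-0.23,"turn":0,"hand":0.085},
  ],
)

```text
time_s: 17.75
eef_pos: [0.4601, -0.3334, 0.2607]
tool_rot: [2.119, 2.318, -0.0]
wrist_force: [0.6, 0.3, -0.4]
opening: 0.0847
grip_force: 0.0
```

```bash
python3 - <<'E'
from st import *
s,i,a=st('w14')
hsv=cv2.cvtColor(a,cv2.COLOR_BGR2HSV);m=cv2.inRange(hsv,(3,150,120),(25,255,255))
for c in cv2.findContours(m,0,2)[0]:
    if cv2.contourArea(c)>300:
        q=cv2.minAreaRect(c);print(np.round(q[0]),np.round(q[1]),q[2],np.round(at(i,q[0],.06),4))
for n in("square","pad"): print(n,[(round(d["confidence"],2),np.round(d["box"]).tolist(),np.round(at(i,d["box"][:2],.01),3)) for d in r.recognise(n,"wrist")])
E
```

```text
17.75 eef [ 0.4601 -0.3334  0.2607] ang [9.5160e+01 4.0000e-02 1.7997e+02] open 0.0847 grip 0.0 F [ 0.6  0.3 -0.4]
frame: square offset mm [-124.66  338.06] force [-0.2 -0.6]
[279. 184.] [65. 20.] 90.0 [ 0.4593 -0.3314  0.06  ]
[ 61. 163.] [29. 50.] 15.945395469665527 [ 0.2289 -0.3299  0.06  ]
square [(0.88, [289.0, 172.0, 94.0, 164.0], array([ 0.471, -0.328,  0.01 ])), (0.67, [74.0, 150.0, 85.0, 113.0], array([ 0.214, -0.323,  0.01 ]))]
pad [(0.55, [282.0, 166.0, 217.0, 203.0], array([ 0.461, -0.321,  0.01 ]))]
```

The square lies on the pad centre. Now I check the rail from above, from about the same viewpoint as before.

Emit:
step_arm(
  moves=[
    {"x":0.04,"y":0.01,"z":0,"turn":0,"hand":0.085},
    {"x":0.085,"y":0.02,"z":0,"turn":0,"hand":0.085},
    {"x":0.13,"y":0.035,"z":0,"turn":0,"hand":0.085},
    {"x":0.175,"y":0.05,"z":0,"turn":0,"hand":0.085},
    {"x":0.22,"y":0.065,"z":0,"turn":0,"hand":0.085},
    {"x":0.265,"y":0.08,"z":0,"turn":0,"hand":0.085},
    {"x":0.305,"y":0.08,"z":0,"turn":0,"hand":0.085},
    {"x":0.305,"y":0.08,"z":0,"turn":0,"hand":0.085},
  ],
)

```text
time_s: 18.7
eef_pos: [0.5103, -0.0177, 0.2583]
tool_rot: [-2.108, -2.321, 0.002]
wrist_force: [-0.3, -0.0, 0.1]
opening: 0.0851
grip_force: 0.0
```

Emit:
step_arm(
  moves=[
    {"x":0,"y":0,"z":0,"turn":0,"hand":0.085},
    {"x":0,"y":0,"z":0,"turn":0,"hand":0.085},
    {"x":0,"y":0,"z":0,"turn":0,"hand":0.085},
  ],
)

```text
time_s: 19.0
eef_pos: [0.5126, -0.024, 0.2598]
tool_rot: [-2.121, -2.317, 0.001]
wrist_force: [0.2, 0.0, -0.2]
opening: 0.0849
grip_force: 0.0
```

```bash
python3 - <<'E'
from st import *
st('w15')
F=(.6487,.0121,np.radians(140.14));b0=place(F,[[-.0125,-.0125,0]])[0]
def centre(a,i,o,yaw,ax):
    # per cross-section along local axis, find mid of bright/alu profile edges
    g=cv2.cvtColor(a,cv2.COLOR_BGR2HSV);pts=[]
    for t in np.arange(.03,.19,.01):
        u=np.linspace(-.03,.03,121)
        M=np.c_[np.full(121,t),u,np.full(121,.04)] if ax==0 else np.c_[u,np.full(121,t),np.full(121,.04)]
        q=proj(i,place((o[0],o[1],yaw),M)).astype(np.float32)
        c=cv2.remap(a,q[:,0].reshape(1,-1),q[:,1].reshape(1,-1),cv2.INTER_LINEAR)[0].astype(int)
        ok=(c[:,0]-c[:,2])<40      # not blue
        k=np.flatnonzero(ok)
        y=np.flatnonzero((c[:,2]-c[:,0])>50) # yellow stripe
        d=y if ax==1 else k
        if len(d)>4: pts.append((t,u[d].mean(),u[k].min(),u[k].max()))
    return np.array(pts)
for tag,yl in(("w3",np.radians(133)),("w15",F[2])):
    i=dict(r.camera_info("wrist"));i["camera_from_world"]=np.load(tag+".npz")["T"];a=cv2.imread(f"pics/{tag}.png")
    p=centre(a,i,b0,yl,1);k=np.polyfit(p[:,0],p[:,1],1);res=p[:,1]-np.polyval(k,p[:,0]);ok=np.abs(res)<.002;k=np.polyfit(p[ok,0],p[ok,1],1)
    print(tag,"stripe slope",k,len(p),"loose yaw",np.degrees(yl-k[0]),"outer edge slope",np.polyfit(p[:,0],p[:,2],1))
    p=centre(a,i,F[:2],F[2],0);print("  fixed inner edge",np.polyfit(p[:,0],p[:,3],1),np.round(p[:,3]*1e3,1))
E
```

```text
19.0 eef [ 0.5126 -0.024   0.2598] ang [  95.04    0.   -179.96] open 0.0849 grip 0.0 F [ 0.2  0.  -0.2]
frame: square offset mm [33.37 66.94] force [-0.1 -0.1]
w3 stripe slope [-0.00404412  0.00048713] 16 loose yaw 133.23171087303083 outer edge slope [-0.00492647 -0.01132647]
  fixed inner edge [ 0.00514706 -0.00072794] [-0.5 -0.5 -1.5 -0.5 -0.5  1.  -0.5  0.   0.   0.   0.   0.   0.   0.
  0.   0. ]
w15 stripe slope [-0.01110294  0.00047831] 16 loose yaw 140.7761516695938 outer edge slope [-0.01727941 -0.01046691]
  fixed inner edge [0.00441176 0.00428676] [4.5 4.5 4.5 4.5 4.5 4.5 5.  4.5 4.5 5.  5.  5.  5.  5.  5.  5. ]
```

```bash
python3 - <<'E'
from st import *
F=(.6487,.0121,np.radians(140.14));b0=place(F,[[-.0125,-.0125,0]])[0]
def line(a,i,yaw,ax,kind):
    pts=[]
    for t in np.arange(.035,.19,.005):
        u=np.linspace(-.011,.011,111);o=np.full(111,t)
        M=np.c_[o,u,o*0+.04] if ax==0 else np.c_[u,o,o*0+.04]
        q=proj(i,place((b0[0],b0[1],yaw),M)).astype(np.float32)
        c=cv2.remap(a,q[:,0].reshape(1,-1),q[:,1].reshape(1,-1),cv2.INTER_LINEAR)[0].astype(float)
        w=np.clip((c[:,2]-c[:,0])-30,0,None) if kind=="y" else np.clip(.72*np.median(c.sum(1))-c.sum(1),0,None)
        if (w>0).sum()>8: pts.append((t,(w*u).sum()/w.sum()))
    p=np.array(pts)
    for _ in range(4):
        k=np.polyfit(p[:,0],p[:,1],1);e=np.abs(p[:,1]-np.polyval(k,p[:,0]));p=p[e<=max(2*np.median(e),3e-4)]
    return k,len(p),e.std()
for tag,yl in(("w3",np.radians(133)),("w15",F[2])):
    i=dict(r.camera_info("wrist"));i["camera_from_world"]=np.load(tag+".npz")["T"];a=cv2.imread(f"pics/{tag}.png")
    ky=line(a,i,yl,1,"y");kd=line(a,i,F[2],0,"d")
    A,B=np.degrees(yl-ky[0][0]),np.degrees(F[2]+kd[0][0]);print(tag,A,B,"lean inwards rad",np.radians(B-A),ky[1:],kd[1:],ky[0],kd[0])
E
```

```text
w3 133.27060302727276 140.42024994307909 lean inwards rad 0.12478487903587826 (29, np.float64(5.6409159277541895e-05)) (20, np.float64(7.123638174671656e-05)) [-0.00472291  0.00060264] [ 0.00489128 -0.00052504]
w15 140.80984063884256 140.5842950075954 lean inwards rad -0.00393651387875216 (30, np.float64(4.812691677105699e-05)) (31, np.float64(3.9734310867694484e-05)) [-0.01169092  0.00057068] [ 0.00775441 -0.00086579]
```

The rail measures square to within about 4 mrad, the square lies centred on the pad, and nothing else was touched. I'm handing in.

```bash
python3 -c "
from cell import r
print(r.sign_off())"
```

```text
the job is handed in; nothing more can be done
None
```

The job is handed in, at about 19 s of the 61 s allowed: the set square was pressed into the corner at 15–18 N for over a second, the loose rail then measured square to about 4 mrad, and the square lies on the middle of the pad; no verdict came back, and I did not measure the bystanders again afterwards.

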